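Dry-fit a trailer wheel hub on its stub axle

TASK

Dry-fit the wheel hub on the stub axle that stands upright on the bench, before the grease, the seal and the nut: put the larger, black-caged bearing on first, down to the shoulder, then lower the aluminium hub over it with its studs up (do not drop it), then set the smaller, brass-caged bearing into the mouth of the hub, and the copper-coloured washer on top of that. Every part must be fully home and level, and the castle nut, the red dust cap and the grease tub stay where they are.

Things in the scene. Friction and masses are not known exactly. Their poses are not given: they have to be found in the camera images.
- stub: Steel stub axle, fixed upright on a grey plate 140 x 140 x 10 mm with a dark 90 mm square flange (bolt heads to 28 mm height). Origin: underside of the plate, on the axle's axis, at bench height; z up. Shaft: 42 mm across up to a flat shoulder at height 40 mm; 32 mm across to 52 mm; cone to 24 mm across at 57 mm; 24 mm to 86 mm; thread 19 mm from 88.5 to 102 mm; tip 12 mm across at 106 mm.
- stub_shoulder (a point): Point on the axle's axis at the height of its flat shoulder, 40 mm above the bench, on which the larger bearing comes to rest.
- inner_bearing: Larger taper roller bearing, steel, black cage: 54 mm across at the big end, 46 mm at the small end, 16 mm high, bore 35 mm, about 0.17 kg. It lies big end down, the right way up for the axle; the lowest 7 mm of its side are straight (grip there), above that it tapers. Origin: centre of its underside; z up its axis. Home: underside on the shoulder, 40 mm above the bench.
- hub: Aluminium wheel hub, 52 mm high, about 0.75 kg, standing studs up. Barrel below 72 mm across; flange 126 mm across at 20 to 30 mm height; snout above, 62 mm across from 33 mm to the rim at 52 mm (grip there). Four yellow 12 mm studs as high as the rim, on a 100 mm circle, 45 degrees off the hub's x and y axes. Origin: centre of underside; z up its axis. Home: underside 34 mm above the bench.
- hub_mouth (a point): Centre of the hub's mouth, at its rim, 52 mm above its underside. Mouth: 49 mm across, 12 mm deep, flat floor. Below it a 33 mm bore, then, open from below, a 57 mm bore 22 mm deep whose end bears on the larger bearing's top. The fingers do not fit into the mouth beside the smaller bearing.
- outer_bearing: Smaller taper roller bearing, steel, brass cage: 44 mm across at the big end, 39 mm at the small end, 14 mm high, bore 27 mm, about 0.09 kg. It lies small end down, the right way up for the hub; its upper 7 mm are straight (grip there). Origin: centre of its underside; z up. Home: on the mouth's floor, 74 mm above the bench, top 2 mm over the rim; let go just above, it slides the last few mm down.
- washer: Copper-coloured flat washer, 40 mm across, hole 23 mm, 5 mm thick, about 0.04 kg, lying flat. Origin: centre of its underside; z up. Home: flat on the smaller bearing, round the thread, underside 88 mm above the bench.
- castle_nut: Dark steel castle nut, 32 mm across, 18 mm high, lying on the bench; for later, leave it alone. Origin: centre of its underside.
- dust_cap: Red domed dust cap, 53 mm across, 28 mm high, lying on the bench; for later, leave it alone. Origin: centre of its underside.
- grease_tub: Blue grease tub with a yellow band and a white lid, 84 mm across, 72 mm high; leave it alone. Origin: centre of its underside.
There are look-alikes about, which are no part of the job. Leave any green look-alike of the inner_bearing alone.

How it is judged (in metres and radians):
On the way, in this order (a step that is already met when the one before it is completed fails the run):
1. the larger bearing sits on the shoulder of the axle (horizontal distance between inner_bearing and stub_shoulder below 0.004 m and z of inner_bearing in the frame of stub between 0.0375 and 0.0425 m and angle between inner_bearing's own z axis and vertical below 0.08 rad and contact force between the fingers and inner_bearing below 0.1 N), for 0.2 s.
2. the hub sits on the larger bearing (horizontal distance between hub and stub_shoulder below 0.006 m and z of hub in the frame of stub between 0.0315 and 0.0365 m and angle between hub's own z axis and vertical below 0.06 rad and contact force between the fingers and hub below 0.1 N), for 0.2 s.
3. the smaller bearing sits in the mouth of the hub (horizontal distance between outer_bearing and stub_shoulder below 0.004 m and z of outer_bearing in the frame of stub between 0.0715 and 0.0765 m and angle between outer_bearing's own z axis and vertical below 0.08 rad and contact force between the fingers and outer_bearing below 0.1 N), for 0.2 s.
At the end, for the whole second after the job is handed in: All four parts at rest on the stub axle, released, right way up: both bearings within 4 mm of the axis and 2.5 mm of home height, tilt under 0.08 rad; hub 6 mm, 2.5 mm, 0.06 rad; washer 5 mm, 3 mm, 0.1 rad (horizontal distance between each of inner_bearing, outer_bearing and stub_shoulder below 0.004 m and z of inner_bearing in the frame of stub between 0.0375 and 0.0425 m and horizontal distance between hub and stub_shoulder below 0.006 m and z of hub in the frame of stub between 0.0315 and 0.0365 m and z of outer_bearing in the frame of stub between 0.0715 and 0.0765 m and horizontal distance between washer and stub_shoulder below 0.005 m and z of washer in the frame of stub between 0.085 and 0.091 m and angle between each of inner_bearing, outer_bearing's own z axis and vertical below 0.08 rad and angle between hub's own z axis and vertical below 0.06 rad and angle between washer's own z axis and vertical below 0.1 rad and linear speed of each of inner_bearing, hub, outer_bearing, washer below 0.02 m/s); the robot touches nothing.
It fails at once if the castle nut, dust cap or grease tub is moved (more than 20 mm) (distance of any of castle_nut, dust_cap, grease_tub from where it was at the start of the episode above 0.02 m).
It fails at once if the hub is dropped onto the axle (faster than 0.5 m/s while round it) (horizontal distance between hub and stub_shoulder below 0.03 m and z of hub in the frame of stub below 0.1 m and linear speed of hub above 0.5 m/s).
It also fails if it takes over 120 s, if anything falls off the work surface, if the arm or the gripper's body presses on something with over 40 N, if the wrist force passes 120 N, or if a joint passes its speed limit or range.

ROBOT

A 7-joint arm with a two-finger parallel gripper is mounted at the origin on the work surface. World frame = base frame: x ahead of the robot, y to its left, z up, the work surface at z = 0. Lengths are in mm, angles in rad, forces in N, time in s.
With the tool pointing down it reaches from about 425 to 1025 mm from the base axis. Payload 9.4 kg.
Tool frame: the origin (TCP) lies between the finger pads; the fingertips stand ahead of it and the grasp point (between the pads) lies 5 mm behind it (r.tip_extent is the z of the fingertips in the tool frame, in mm); z points along the fingers, y is the line along which they close (so a half turn about z gives the same grasp; the last joint's range is limited). The gripper opens to 93 mm and grips with 3 to 60 N. Pads are 15 mm wide; open, the fingers measure 128 mm over their backs; the gripper's body (75 mm by 188 mm) begins 65 mm behind the grasp point.
Start: joints at [-1.25, 0.599, -0.003, 1.599, 0.002, 0.943, -0.08], TCP at [280.862, 668.386, 232.618] pointing down, gripper open.
Joint ranges: [-2.57, 2.57], [-0.35, 1.97], [-1.29, 1.29], [0.11, 2.56], [-1.05, 4.19], [0.11, 1.86], [-2.63, 2.63]. Speed limits (rad/s): [2.22, 2.22, 3.01, 3.01, 3.14, 3.14, 3.14].

INTERFACE

Orientations are given as [roll, pitch, yaw] about the fixed x, y, z axes, in that order (R = Rz(yaw) Ry(pitch) Rx(roll)).
In Python, from bench import observe, cams, job_done, r gives the robot as it stands.
- The arm moves only by the tool jog_arm, never from a script. Its argument "motion" is a list of rows, each a list of 5 numbers: the closure, from 0 (fully open) to 1 (shut), then the shift along the tool's x, y, z in m, then the turn about the tool's z in degrees. A call has 1 to 20 rows; each row is the pose to reach, as a shift and turn from the pose commanded when the call began, along the tool's axes at that moment; what a row does not reach only later rows make up. A row lasts 1/12 s, in which the tool goes at most 41.7 mm and 7.16 degrees, less where a joint would pass 70% of its speed; a pose out of reach is approached as far as the arm can. A call with a gripper value outside its range is refused whole. The fingers move at their own pace and stop on an object; "squeeze" is the grip in N (left out, the last holds). Time passes only in rows, so rows that repeat a pose let the fingers close. It gives the time, the measured TCP pose, the force, the opening and the grip force at its end, in the units of the state.
- observe(): the state, without advancing time (a new reading comes with each control period).
- cams.capture(name): name is "scene" or "top" or "wrist"; returns a dict with "color" (400x640x3 uint8, blue, green, red), "range_z" (400x640 float32, mm along the optical axis (not along the pixel's ray), 0 where there is no reading), "fx", "fy", "cx", "cy" (pixels), "k1" (the pictures are not rectified: a ray, as slopes to the right and down, at radius r is drawn at 1 + k1 r^2 times it, then the intrinsics apply), "position" and "rotation" of the camera in the world. Camera axes: x right, y up, looking along -z (the intrinsics and any distortion apply to the point x, -y, -z); pixel columns grow to the right and rows downward; lengths in mm; the calibration is good to about 2 mm. A picture is of the moment at which its call begins.
- job_done(): hands the job in; it is judged then, once.
The state is a dict: "clock": time; "q": joint angles; "qd": joint speeds; "joint_efforts": joint torques, N m; "position": TCP position; "tool_rot": TCP orientation; "force": force on the tool from outside, world axes, zero at the start; "wrist_torque": the same for the moment, N m; "gripper_width": finger opening in mm; "grip_force": force on a finger pad.
Only numpy, scipy, OpenCV 4.12 (cv2) and the standard library are available. Lean on these libraries where they do the work, as an engineer would, in place of code of your own. Each camera call takes 0.05 s, during which the arm holds its last target. There are 200 camera calls.

## Working session

There is one attempt and no reset: what is moved stays moved. The work goes in short steps, Python scripts to look and compute and a tool call to move; the robot and the scene stay as the last step left them, time stands still between calls to the robot, and variables do not carry over. Pictures are saved under pics/ and viewed, at most 14 in all, crops included, and the job is handed in when it is done.

Besides the shell and the picture viewer there is one more tool, called by a JSON object that holds its "method" and its "body", one argument or row to a line. jog_arm: Moves the arm, as the interface text tells. Its arguments: {"type":"object","properties":{"motion":{"type":"array","items":{"type":"array","items":{"type":"number"}}},"squeeze":{"type":"number"}},"required":["motion"]}

```bash
mkdir -p pics; ls; cat > h.py <<'E'
import numpy as np, cv2
from bench import observe, cams, job_done, r
def cap(n):
    c=cams.capture(n); return c
def ray(c,u,v):
    x=(u-c["cx"])/c["fx"]; y=(v-c["cy"])/c["fy"]
    X,Y=x,y
    for _ in range(20):
        s=1+c["k1"]*(X*X+Y*Y); X,Y=x/s,y/s
    return np.array([X,-Y,-1.0])
def onplane(c,u,v,z):
    d=np.array(c["rotation"])@ray(c,u,v); p=np.array(c["position"],float)
    return p+d*(z-p[2])/d[2]
def bydepth(c,u,v):
    return np.array(c["position"])+np.array(c["rotation"])@(ray(c,u,v)*c["range_z"][int(v),int(u)])
def cloud(c):
    h,w=c["range_z"].shape
    u,v=np.meshgrid(np.arange(w),np.arange(h))
    x=(u-c["cx"])/c["fx"]; y=(v-c["cy"])/c["fy"]; X,Y=x,y
    for _ in range(20):
        s=1+c["k1"]*(X*X+Y*Y); X,Y=x/s,y/s
    d=np.stack([X,-Y,-np.ones_like(X)],-1)*c["range_z"][...,None]
    return d@np.array(c["rotation"]).T+np.array(c["position"])
E
python3 - <<'E'
from h import *
s=observe(); print(s, r.tip_extent)
for n in ("scene","top","wrist"):
    c=cap(n); cv2.imwrite(f"pics/{n}0.png",c["color"]); print(n,c["position"],c["rotation"],c["fx"],c["k1"])
E
```

```text
pics
{'clock': 0.0, 'q': array([-1.24968439,  0.60011058, -0.00254933,  1.60010207,  0.00178775,
        0.94287914, -0.07979688]), 'qd': array([ 0.00120277,  0.00175237,  0.00019859, -0.00038823, -0.00062567,
        0.00023245,  0.00056526]), 'joint_efforts': array([-7.48158964e-04, -7.65059066e+01,  1.49656858e+00, -2.52367347e+01,
       -5.25078177e-02,  1.68208609e-02,  1.64198427e-04]), 'position': array([280.70048493, 667.97059679, 231.78028633]), 'tool_rot': array([-3.14010098e+00,  1.24782062e-04,  2.74384022e+00]), 'force': array([ 1.10603506, -0.28922002, -0.12214758]), 'wrist_torque': array([ 0.01215762, -0.04251066,  0.02433642]), 'grip_force': 0.0, 'gripper_width': 92.80805986797955} 14.0
scene [1076.28887923 -371.73003946  805.00695111] [0.67317472 0.0114959  0.86215108] 448.3741817321863 -0.04810359035278852
top [ 554.24716328  -29.81204106 1070.00374205] [ 0.06815111  0.03412987 -1.56123869] 384.71225009080786 -0.008410739239799046
wrist [210.84600199 696.35217153 383.77932894] [-2.74383995e-01  2.39861057e-04  1.17280473e+00] 302.9091928847398 -0.04327725234750358
```

```bash
sed -i 's/np.array(c\["rotation"\])/rot(c)/g' h.py; cat >> h.py <<'E'
from scipy.spatial.transform import Rotation as Rn
def rot(c): return Rn.from_euler("xyz",np.array(c["rotation"])).as_matrix()
def delta(xyz):
    "shift in tool axes (m) to bring TCP to xyz (mm)"
    s=observe(); R=Rn.from_euler("xyz",s["tool_rot"]).as_matrix()
    return R.T@(np.array(xyz)-s["position"])/1000
E
python3 -c "
import cv2
i=cv2.imread('pics/top0.png');cv2.imwrite('pics/t.png',cv2.resize(i,(800,500)))
i=cv2.imread('pics/scene0.png');cv2.imwrite('pics/s.png',cv2.resize(i,(800,500)))"
```

```text
(no output)
```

View pics/t.png

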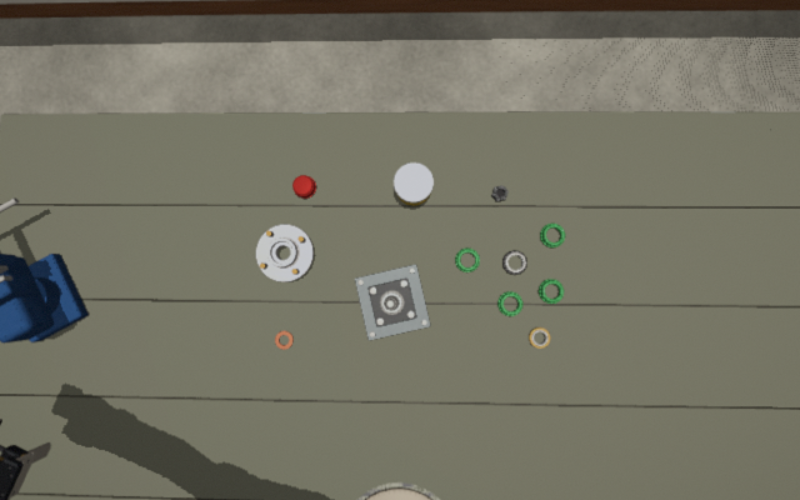

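View pics/s.png

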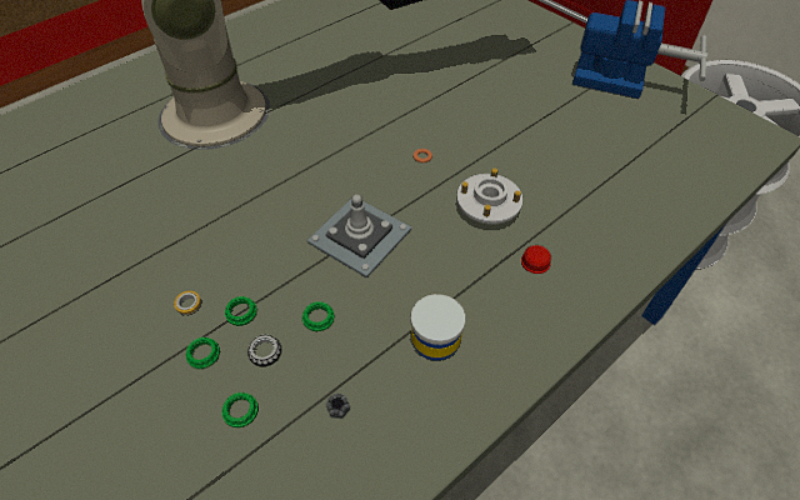

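```bash
cat >> h.py <<'E'
def blob(m,amin=8):
    cs,_=cv2.findContours(m.astype(np.uint8),cv2.RETR_EXTERNAL,cv2.CHAIN_APPROX_NONE)
    return [c for c in cs if cv2.contourArea(c)>amin]
E
python3 - <<'E'
from h import *
c=cap("top"); P=cloud(c); z=P[...,2]; 
roi=(P[...,0]>350)&(P[...,0]<900)&(np.abs(P[...,1])<420)
print("bench",np.median(z[roi]))
m=roi&(z>6)
for k in blob(m,15):
    q=np.zeros(m.shape,np.uint8); cv2.drawContours(q,[k],-1,1,-1); q=q.astype(bool)
    zt=np.percentile(z[q&m],90); (u,v),rr=cv2.minEnclosingCircle(k)
    print("px",round(u),round(v),"r",round(rr,1),"ztop",round(zt,1),"xy",np.round(onplane(c,u,v,zt)[:2],1),"bgr",np.median(c["color"][q&m],axis=0))
hsv=cv2.cvtColor(c["color"],cv2.COLOR_BGR2HSV)
w=roi&(hsv[...,0]<12)&(hsv[...,1]>110)
for k in blob(w):
    (u,v),rr=cv2.minEnclosingCircle(k); print("red",u,v,rr,onplane(c,u,v,5)[:2])
cv2.imwrite("pics/crop.png",cv2.resize(cap("scene")["color"][200:360,120:330],None,fx=3.6,fy=3.6,interpolation=2))
E
```

```text
bench 1.5152291460225342
px 227 272 r 7.2 ztop 9.4 xy [432.4 257.6] bgr [ 90. 123. 188.]
px 432 270 r 8.4 ztop 17.0 xy [ 445.7 -299.8] bgr [116. 158. 176.]
px 408 243 r 10.0 ztop 18.6 xy [ 517.3 -236.6] bgr [ 85. 139.  74.]
px 441 233 r 10.3 ztop 18.9 xy [ 544.3 -325.5] bgr [ 81. 134.  69.]
px 314 242 r 35.9 ztop 29.9 xy [517.7  15.7] bgr [151. 152. 147.]
px 411 210 r 9.9 ztop 18.9 xy [ 606.6 -246.4] bgr [122. 126. 128.]
px 374 208 r 9.8 ztop 18.8 xy [ 611.4 -144.4] bgr [ 84.5 137.   75. ]
px 227 202 r 23.6 ztop 52.4 xy [621.1 250.1] bgr [198. 198. 196.]
px 442 188 r 9.9 ztop 18.2 xy [ 667.  -329.2] bgr [ 78.5 133.   68. ]
px 400 154 r 6.6 ztop 20.5 xy [ 759.7 -215.5] bgr [75. 78. 79.]
px 243 149 r 9.9 ztop 30.3 xy [769.7 214.7] bgr [ 41.  46. 168.]
px 330 147 r 17.6 ztop 75.4 xy [768.3 -24.7] bgr [203. 198. 196.]
red 226.76229858398438 271.7295227050781 7.274474620819092 [432.27046261 258.91440354]
red 243.0 149.0 9.486932754516602 [775.93658829 221.49819315]
```

View pics/crop.png

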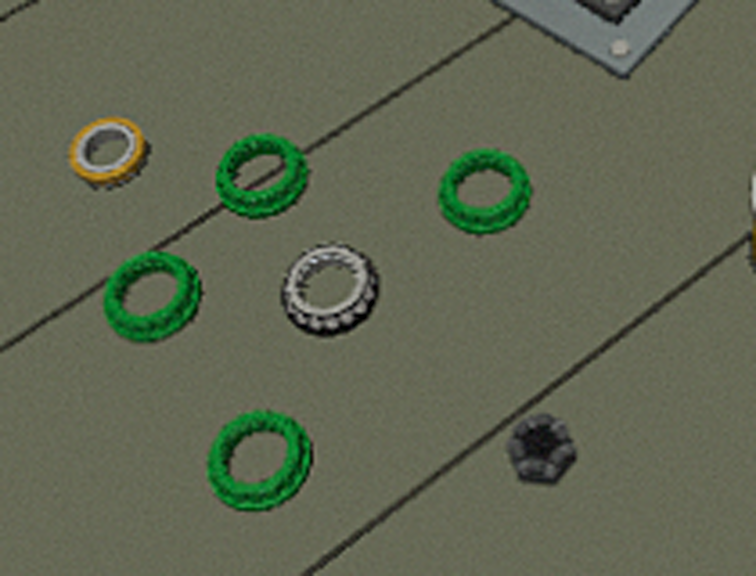

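```bash
python3 - <<'E'
from h import *
s=observe(); R=Rn.from_euler("xyz",s["tool_rot"]).as_matrix(); c=cap("wrist")
print(R); print("cam in tool",R.T@(np.array(c["position"])-s["position"]),"\n",R.T@rot(c))
E
```

```text
[[-9.21901572e-01  3.87424117e-01 -2.13610827e-04]
 [ 3.87424170e-01  9.21901319e-01 -6.86202946e-04]
 [-6.89234678e-05 -7.15369572e-04 -9.99999742e-01]]
cam in tool [  75.39480729   -1.14447423 -151.92565798] 
 [[-1.73646242e-04  9.62622150e-01  2.70847866e-01]
 [ 9.99999342e-01  4.74378249e-04 -1.04487027e-03]
 [-1.13429960e-03  2.70847506e-01 -9.62621598e-01]]
```

Candidates for the larger bearing (top view px): steel/black at (411,210), and green look-alikes at (408,243), (441,233), (374,208) and (442,188). The crop shows only the ring at crop (330,288), which is top px (411,210), has a steel face and black cage, so that's my choice. The brass bearing is at crop (108,150) and the nut at (541,450).

First I'll look at the axle from two opposite yaws, to cancel the wrist-camera bias.

```bash
python3 -c "
from h import *
print(delta([518,16,230]))"
```

```text
[-0.47134225 -0.50945887  0.00260713]
```

{"method": "jog_arm", "body": {
  "motion": [
    [0,-0.471,-0.509,0,-22.8],
    [0,-0.471,-0.509,0,-22.8],
    [0,-0.471,-0.509,0,-22.8],
    [0,-0.471,-0.509,0,-22.8],
    [0,-0.471,-0.509,0,-22.8],
    [0,-0.471,-0.509,0,-22.8],
    [0,-0.471,-0.509,0,-22.8],
    [0,-0.471,-0.509,0,-22.8],
    [0,-0.471,-0.509,0,-22.8],
    [0,-0.471,-0.509,0,-22.8],
    [0,-0.471,-0.509,0,-22.8],
    [0,-0.471,-0.509,0,-22.8],
    [0,-0.471,-0.509,0,-22.8],
    [0,-0.471,-0.509,0,-22.8],
    [0,-0.471,-0.509,0,-22.8],
    [0,-0.471,-0.509,0,-22.8],
    [0,-0.471,-0.509,0,-22.8],
    [0,-0.471,-0.509,0,-22.8],
    [0,-0.471,-0.509,0,-22.8],
    [0,-0.471,-0.509,0,-22.8]
  ]
}}

```text
clock: 1.97
position: [517.7, 17.5, 232.6]
tool_rot: [3.141, -0.0, -3.141]
force: [-0.1, 0.3, -0.7]
gripper_width: 93.3
grip_force: 0.0
```

```bash
cat > stub.py <<'E'
from h import *
import sys
s=observe(); print(s["clock"],s["position"],s["tool_rot"],s["q"][6])
c=cap("wrist"); P=cloud(c); z=P[...,2]; cv2.imwrite(f"pics/{sys.argv[1]}.png",c["color"])
cen=np.array([518,16]); near=np.hypot(P[...,0]-cen[0],P[...,1]-cen[1])<60
zt=np.percentile(z[near&(z>60)],97); print("tip z",zt)
for lo,name in ((zt-1.5,"tip"),):
    m=near&(z>lo); k=max(blob(m,5),key=cv2.contourArea); (u,v),rr=cv2.minEnclosingCircle(k)
    M=cv2.moments(k); print(name,u,v,rr,onplane(c,M["m10"]/M["m00"],M["m01"]/M["m00"],106)[:2],onplane(c,u,v,106)[:2],np.median(P[m],axis=0))
# shoulder ring
for zl,zh,R in ((38,44,21),):
    m=near&(z>zl)&(z<zh); Q=P[m][:,:2]
    A=np.c_[2*Q,np.ones(len(Q))]; o=np.linalg.lstsq(A,(Q**2).sum(1),rcond=None)[0]; print("ring",len(Q),o[:2],np.sqrt(o[2]+o[:2]@o[:2]))
E
python3 stub.py st1
```

```text
1.9667 [517.65236362  17.47513325 232.61522403] [ 3.14107496e+00 -1.88099041e-04 -3.14110978e+00] 1.396271587839975
tip z 341.0188338919279
tip 320.0 399.0 286.0000915527344 [765.591327    18.94394231] [772.49021511  13.60523528] [493.75736428  16.94832052 340.53937167]
ring 312 [517.85883546  18.82159014] 18.920649982068593
```

View pics/st1.png

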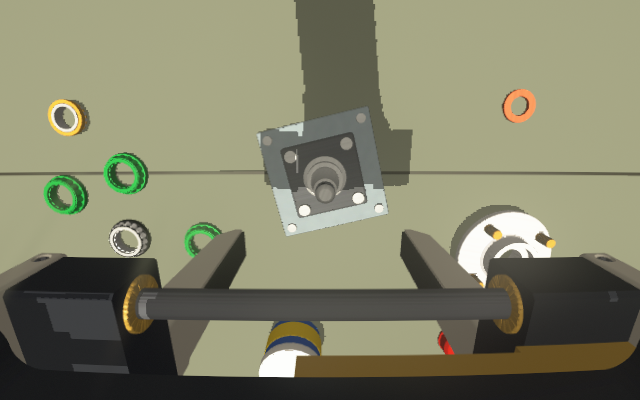

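The wrist view shows the stub tip at about (325,192), the shoulder ring round (324,178), and the fingers on either side. I'll limit the height mask, then take the opposite yaw.

```bash
sed -i 's/near=\(.*\)<60/near=(\1<60)\&(z<115)/' stub.py; python3 stub.py st1b
```

```text
2.0167 [517.5572411   18.06642244 232.65616294] [ 3.14103282e+00 -1.34725038e-04 -3.13971246e+00] 1.3964316529666767
tip z 106.65296101392384
tip 324.3999938964844 194.0 7.665613174438477 [516.97187351  18.74853303] [516.70580105  19.02369977] [516.86722017  18.64917096 105.87637102]
ring 315 [517.84761337  18.70509792] 18.898217855947955
```

{"method": "jog_arm", "body": {
  "motion": [
    [0,0,0,0,90],
    [0,0,0,0,90],
    [0,0,0,0,90],
    [0,0,0,0,90],
    [0,0,0,0,90],
    [0,0,0,0,90],
    [0,0,0,0,90],
    [0,0,0,0,90],
    [0,0,0,0,90],
    [0,0,0,0,90],
    [0,0,0,0,90],
    [0,0,0,0,90],
    [0,0,0,0,90]
  ]
}}

```text
clock: 3.15
position: [517.6, 18.5, 232.7]
tool_rot: [-3.142, -0.0, 1.567]
force: [0.9, -0.3, 0.8]
gripper_width: 93.0
grip_force: 0.0
```

{"method": "jog_arm", "body": {
  "motion": [
    [0,0,0,0,90],
    [0,0,0,0,90],
    [0,0,0,0,90],
    [0,0,0,0,90],
    [0,0,0,0,90],
    [0,0,0,0,90],
    [0,0,0,0,90],
    [0,0,0,0,90],
    [0,0,0,0,90],
    [0,0,0,0,90],
    [0,0,0,0,90],
    [0,0,0,0,90],
    [0,0,0,0,90],
    [0,0,0,0,90]
  ]
}}

```text
clock: 4.32
position: [517.6, 18.6, 232.4]
tool_rot: [-3.142, 0.001, -0.0]
force: [0.9, -0.1, 0.5]
gripper_width: 93.2
grip_force: 0.0
```

```bash
python3 stub.py st2
```

```text
4.3167 [517.62409092  18.55533951 232.37754655] [-3.14151033e+00  5.80142694e-04 -2.93332792e-05] -1.157212040181345
tip z 106.63304392260763
tip 320.9434814453125 193.1173858642578 7.194265842437744 [517.75582946  19.05107349] [518.34336471  19.58510085] [517.60337307  19.52823887 105.75781323]
ring 312 [517.28907727  19.33810319] 18.87967011948939
```

{"method": "jog_arm", "body": {
  "motion": [
    [0,0.089,0.265,0.085,0],
    [0,0.089,0.265,0.085,0],
    [0,0.089,0.265,0.085,0],
    [0,0.089,0.265,0.085,0],
    [0,0.089,0.265,0.085,0],
    [0,0.089,0.265,0.085,0],
    [0,0.089,0.265,0.085,0],
    [0,0.089,0.265,0.085,0],
    [0,0.089,0.265,0.085,0],
    [0,0.089,0.265,0.085,0]
  ]
}}

```text
clock: 5.2
position: [606.8, -247.4, 147.3]
tool_rot: [-3.14, 0.001, 0.002]
force: [1.1, 0.3, 0.3]
gripper_width: 93.0
grip_force: 0.0
```

```bash
cat > ring.py <<'E'
from h import *
import sys
name,x,y,zt,rad=sys.argv[1],*map(float,sys.argv[2:6])
pos=[];est=[]
for i in range(4):
    s=observe(); pos.append(s["position"]); c=cap("wrist"); P=cloud(c); z=P[...,2]
    m=(np.hypot(P[...,0]-x,P[...,1]-y)<rad+12)&(z>zt-2.0)&(z<zt+3)
    k=max(blob(m,5),key=cv2.contourArea)
    (u,v),(a,b),_=cv2.fitEllipse(k); Q=P[m][:,:2]
    A=np.c_[2*Q,np.ones(len(Q))]; o=np.linalg.lstsq(A,(Q**2).sum(1),rcond=None)[0]
    est.append(np.r_[onplane(c,u,v,zt)[:2],o[:2]])
cv2.imwrite(f"pics/{name}.png",c["color"])
pos=np.mean(pos,0); est=np.mean(est,0); s=observe()
print("clock",s["clock"],"pos",pos,s["tool_rot"],"q7",s["q"][6]); print("ellipse",u,v,a,b,"est",est,"topz",np.median(z[m]))
R=Rn.from_euler("xyz",s["tool_rot"]).as_matrix()
for e in (est[:2],est[2:]): print("tool shift mm",R.T@(np.r_[e,0]-np.r_[pos[:2],0]), "yaw0-frame err")
E
python3 ring.py ib 606.6 -246.4 16 24
```

```text
clock 5.4 pos [ 607.06161142 -246.57966197  147.68970389] [-3.14068269e+00 -6.25601257e-04  3.17702859e-03] q7 -0.6929799978961534
ellipse 325.087890625 191.80670166015625 45.60421371459961 46.8587760925293 est [ 607.97726399 -248.97469842  607.33692544 -248.95971204] topz 15.54329646405273
tool shift mm [ 9.08038681e-01  2.39793294e+00 -1.61395752e-03] yaw0-frame err
tool shift mm [ 2.67751106e-01  2.38091191e+00 -1.99903396e-03] yaw0-frame err
```

View pics/ib.png

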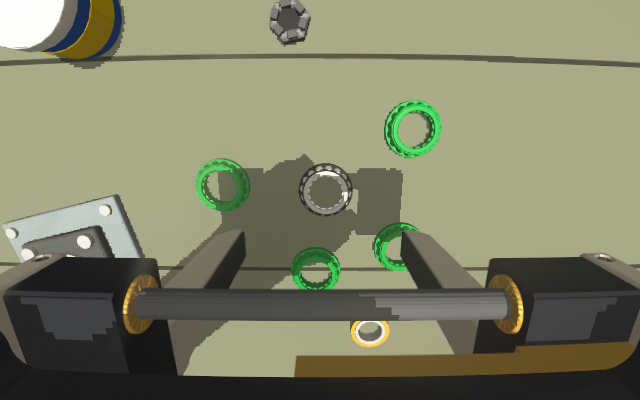

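The view shows the chosen black-caged bearing at (325,191), alone between the green ones, and the fingers come down clear. Descending to grip.

{"method": "jog_arm", "body": {
  "motion": [
    [0.15,0.0005,0.0023,0.04,0],
    [0.15,0.0005,0.0023,0.08,0],
    [0.15,0.0005,0.0023,0.11,0],
    [0.15,0.0005,0.0023,0.125,0],
    [0.15,0.0005,0.0023,0.1315,0],
    [0.15,0.0005,0.0023,0.1315,0],
    [1,0.0005,0.0023,0.1315,0],
    [1,0.0005,0.0023,0.1315,0],
    [1,0.0005,0.0023,0.1315,0],
    [1,0.0005,0.0023,0.1315,0],
    [1,0.0005,0.0023,0.1315,0],
    [1,0.0005,0.0023,0.1315,0],
    [1,0.0005,0.0023,0.1315,0],
    [1,0.0005,0.0023,0.1315,0],
    [1,0.0005,0.0023,0.1315,0],
    [1,0.0005,0.0023,0.1315,0]
  ],
  "squeeze": 25
}}

```text
clock: 6.73
position: [608.0, -250.4, 17.0]
tool_rot: [-3.141, -0.001, 0.0]
force: [-0.4, 1.3, 6.5]
gripper_width: 52.4
grip_force: 25.0
```

{"method": "jog_arm", "body": {
  "motion": [
    [1,0,0,-0.03,0],
    [1,0,0,-0.06,0],
    [1,0,0,-0.1,0],
    [1,0,0,-0.14,0],
    [1,0,0,-0.15,0],
    [1,-0.03,-0.09,-0.15,0],
    [1,-0.06,-0.18,-0.15,0],
    [1,-0.09,-0.268,-0.15,0],
    [1,-0.09,-0.268,-0.15,0],
    [1,-0.09,-0.268,-0.15,0],
    [1,-0.09,-0.268,-0.15,0],
    [1,-0.09,-0.268,-0.15,0],
    [1,-0.09,-0.268,-0.15,0],
    [1,-0.09,-0.268,-0.15,0],
    [1,-0.09,-0.268,-0.15,0],
    [1,-0.09,-0.268,-0.15,0]
  ]
}}

```text
clock: 8.07
position: [517.9, 16.0, 166.3]
tool_rot: [3.141, -0.001, -0.002]
force: [0.6, 0.3, -1.9]
gripper_width: 52.3
grip_force: 25.0
```

```bash
cat > held.py <<'E'
from h import *
import sys
pos=[]
for i in range(4):
    s=observe(); pos.append(s["position"]); c=cap("wrist")
pos=np.mean(pos,0); P=cloud(c); z=P[...,2]
print(s["clock"],"pos",pos,s["tool_rot"],s["force"],s["gripper_width"],s["grip_force"])
lo,hi,cx,cy,rr=map(float,sys.argv[2:7])
m=(np.hypot(P[...,0]-cx,P[...,1]-cy)<rr)&(z>lo)&(z<hi)
for k in blob(m,30):
    q=np.zeros(m.shape,np.uint8); cv2.drawContours(q,[k],-1,1,-1); q=(q>0)&m
    (u,v),(a,b),_=cv2.fitEllipse(k); zz=np.percentile(z[q],60); Q=P[q]
    o=np.linalg.lstsq(np.c_[2*Q[:,:2],np.ones(len(Q))],(Q[:,:2]**2).sum(1),rcond=None)[0]
    A=np.linalg.lstsq(np.c_[Q[:,:2],np.ones(len(Q))],Q[:,2],rcond=None)[0]
    print("blob",round(u),round(v),a,b,len(Q),"z",zz,"ell",onplane(c,u,v,zz)[:2],"lsq",o[:2],np.sqrt(o[2]+o[:2]@o[:2]),"slope",A[:2])
cv2.imwrite(f"pics/{sys.argv[1]}.png",c["color"])
E
python3 held.py ib2 158 172 517.5 19 26
```

```text
8.2167 pos [517.79964948  15.94365561 166.22277683] [ 3.14120323e+00 -3.92342794e-04 -2.10999750e-03] [ 0.20978369 -0.46359566 -1.28860108] 52.37485933306804 24.99954698723741
blob 274 250 6.522939205169678 33.41641616821289 157 z 166.54934332682535 ell [519.91614615  41.92958851] lsq [517.64950178  56.09499707] 15.159787289890941 slope [ 0.06919957 -0.28843853]
blob 321 249 79.89897918701172 82.34770965576172 2963 z 164.6698300931948 ell [519.31645724  15.92268899] lsq [518.10737818  15.75349184] 20.22730469397253 slope [-0.01145253 -0.00858225]
```

View pics/ib2.png

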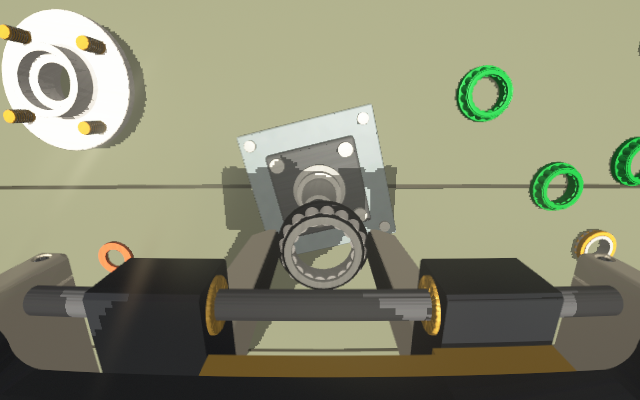

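{"method": "jog_arm", "body": {
  "motion": [
    [1,-0.0005,-0.0032,0.01,0],
    [1,-0.0005,-0.0032,0.03,0],
    [1,-0.0005,-0.0032,0.045,0],
    [1,-0.0005,-0.0032,0.06,0],
    [1,-0.0005,-0.0032,0.075,0],
    [1,-0.0005,-0.0032,0.085,0],
    [1,-0.0005,-0.0032,0.09,0],
    [1,-0.0005,-0.0032,0.095,0],
    [1,-0.0005,-0.0032,0.1,0],
    [1,-0.0005,-0.0032,0.104,0],
    [1,-0.0005,-0.0032,0.106,0],
    [1,-0.0005,-0.0032,0.106,0]
  ]
}}

```text
clock: 9.27
position: [517.2, 20.5, 60.0]
tool_rot: [3.141, -0.0, 0.0]
force: [0.5, -0.3, -1.5]
gripper_width: 52.6
grip_force: 25.0
```

```bash
python3 held.py ib3 45 64 517.5 19 28
```

```text
9.4167 pos [517.20339768  20.46605144  60.26282433] [ 3.14143834e+00 -7.59300417e-04  1.15577853e-04] [ 0.49840116 -0.81020689 -1.55897977] 52.00920624020574 24.998807135852985
blob 323 243 81.95703887939453 95.24917602539062 4335 z 58.20516679014025 ell [522.30950005  19.60816006] lsq [518.28806544  19.56313   ] 20.63265839199203 slope [-0.10264066 -0.00584743]
```

{"method": "jog_arm", "body": {
  "motion": [
    [1,0,0,0.001,0],
    [1,0,0,0.002,0],
    [1,0,0,0.0025,0],
    [1,0,0,0.003,0],
    [1,0,0,0.003,0]
  ]
}}

```text
clock: 9.88
position: [517.2, 20.5, 57.2]
tool_rot: [3.141, -0.001, 0.0]
force: [2.0, 0.1, -0.2]
gripper_width: 52.9
grip_force: 25.0
```

{"method": "jog_arm", "body": {
  "motion": [
    [0.2,0,0,0.0005,0],
    [0.2,0,0,0.0005,0],
    [0.2,0,0,0.0005,0],
    [0,0,0,0.0005,0],
    [0,0,0,-0.02,0],
    [0,0,0,-0.06,0],
    [0,0,0,-0.1,0],
    [0,0,0,-0.12,0],
    [0,0,0,-0.12,0]
  ]
}}

```text
clock: 10.63
position: [518.5, 20.4, 180.8]
tool_rot: [-3.14, -0.005, 0.0]
force: [1.3, -0.4, -0.3]
gripper_width: 92.6
grip_force: 0.0
```

```bash
python3 held.py ib4 52 58.5 517.5 19 28; python3 -c "
from h import *
print('to hub',delta([621,250,215]))"
```

```text
10.7833 pos [517.3897371   20.96285119 178.474045  ] [-3.14105566e+00  4.91202351e-04  9.75877085e-04] [ 0.00912985 -0.40370568  0.02619943] 92.8109791313537 0.0
blob 324 194 44.74760818481445 46.96640396118164 1031 z 55.49820257666579 ell [517.39302288  19.54573147] lsq [516.36887138  20.00592767] 19.428102169304648 slope [ 0.00079483 -0.00145575]
to hub [ 0.10485283 -0.22893443 -0.0388489 ]
```

View pics/ib4.png

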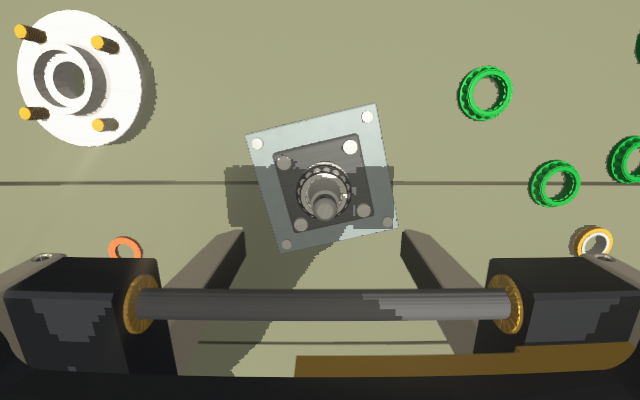

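The inner bearing is seated: it shows at (324,194), with its top at 55.5 mm and level. Next is the hub.

{"method": "jog_arm", "body": {
  "motion": [
    [0,0.105,-0.229,-0.012,11],
    [0,0.105,-0.229,-0.012,11],
    [0,0.105,-0.229,-0.012,11],
    [0,0.105,-0.229,-0.012,11],
    [0,0.105,-0.229,-0.012,11],
    [0,0.105,-0.229,-0.012,11],
    [0,0.105,-0.229,-0.012,11],
    [0,0.105,-0.229,-0.012,11],
    [0,0.105,-0.229,-0.012,11],
    [0,0.105,-0.229,-0.012,11]
  ]
}}

```text
clock: 11.67
position: [621.2, 247.4, 188.3]
tool_rot: [3.14, 0.001, -0.194]
force: [-1.1, 0.3, 0.1]
gripper_width: 93.1
grip_force: 0.0
```

```bash
python3 ring.py hub 621 250 52 20; python3 - <<'E'
from h import *
c=cap("wrist"); hsv=cv2.cvtColor(c["color"],cv2.COLOR_BGR2HSV); P=cloud(c)
m=(P[...,2]>48)&(P[...,2]<56)&(np.abs(np.hypot(P[...,0]-621,P[...,1]-250)-50)<12)
for k in blob(m,10):
    (u,v),rr=cv2.minEnclosingCircle(k); p=onplane(c,u,v,52)[:2]; print(u,v,rr,p)
E
```

```text
clock 11.8667 pos [621.46079031 247.62861401 188.79632858] [-3.14139926e+00  1.78252627e-04 -1.93709145e-01] q7 -1.5801048139028175
ellipse 316.2187194824219 190.6953582763672 56.01277160644531 59.239662170410156 est [623.26583857 253.39398935 622.924536   254.81542603] topz 51.75877983296235
tool shift mm [ 6.61453729e-01 -6.00501705e+00  1.04344602e-03] yaw0-frame err
tool shift mm [ 5.29080297e-02 -7.33416779e+00  1.40897457e-03] yaw0-frame err
280.7608642578125 224.97825622558594 6.026587963104248 [594.99931591 296.41369189]
349.7105407714844 223.1842041015625 5.992347240447998 [583.42417549 227.17180764]
276.3369445800781 155.97825622558594 6.418910980224609 [664.31362236 284.45765306]
349.6176452636719 154.1764678955078 6.384893894195557 [652.48513821 215.39510087]
```

View pics/hub.png

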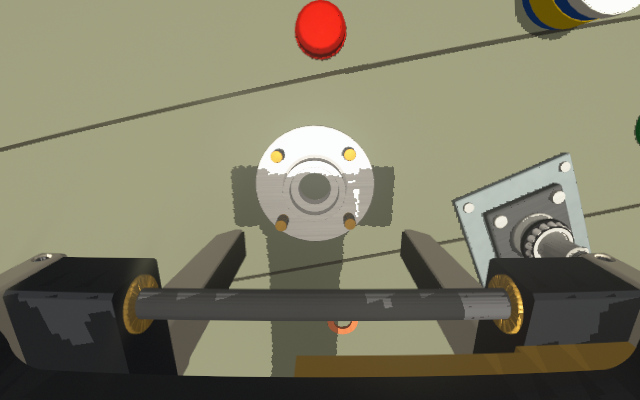

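The hub is at (316,188) with its studs on the image diagonals, so the finger line passes between them. Dust cap at (320,28), well clear. Gripping the snout.

{"method": "jog_arm", "body": {
  "motion": [
    [0.1,0.0006,-0.0084,0.03,0],
    [0.1,0.0006,-0.0084,0.06,0],
    [0.1,0.0006,-0.0084,0.09,0],
    [0.1,0.0006,-0.0084,0.115,0],
    [0.1,0.0006,-0.0084,0.13,0],
    [0.1,0.0006,-0.0084,0.138,0],
    [0.1,0.0006,-0.0084,0.138,0],
    [1,0.0006,-0.0084,0.138,0],
    [1,0.0006,-0.0084,0.138,0],
    [1,0.0006,-0.0084,0.138,0],
    [1,0.0006,-0.0084,0.138,0],
    [1,0.0006,-0.0084,0.138,0],
    [1,0.0006,-0.0084,0.138,0],
    [1,0.0006,-0.0084,0.138,0],
    [1,0.0006,-0.0084,0.138,0]
  ],
  "squeeze": 55
}}

```text
clock: 13.17
position: [624.6, 257.1, 52.4]
tool_rot: [-3.141, -0.001, -0.192]
force: [-1.9, -1.7, 7.1]
gripper_width: 60.5
grip_force: 54.9
```

{"method": "jog_arm", "body": {
  "motion": [
    [1,0,0,-0.005,0],
    [1,0,0,-0.02,0],
    [1,0,0,-0.045,0],
    [1,0,0,-0.07,0],
    [1,0,0,-0.1,0],
    [1,0,0,-0.12,0],
    [1,0,0,-0.13,0],
    [1,-0.003,0.013,-0.13,0],
    [1,-0.01,0.043,-0.13,0],
    [1,-0.018,0.077,-0.13,0],
    [1,-0.026,0.111,-0.13,0],
    [1,-0.034,0.145,-0.13,0],
    [1,-0.042,0.18,-0.13,0],
    [1,-0.05,0.214,-0.13,0],
    [1,-0.056,0.239,-0.13,0],
    [1,-0.059,0.251,-0.13,0],
    [1,-0.059,0.253,-0.13,0],
    [1,-0.059,0.253,-0.13,0],
    [1,-0.059,0.253,-0.13,0]
  ]
}}

```text
clock: 14.75
position: [518.2, 21.6, 180.9]
tool_rot: [-3.141, 0.0, -0.191]
force: [0.5, 0.3, -6.6]
gripper_width: 60.4
grip_force: 54.9
```

```bash
python3 held.py hub2 176 190 517.5 19 29; python3 - <<'E'
from h import *
s=observe();c=cap("wrist"); hsv=cv2.cvtColor(c["color"],cv2.COLOR_BGR2HSV); P=cloud(c)
m=(P[...,2]>160)&(P[...,2]<200)&(np.abs(np.hypot(P[...,0]-517.5,P[...,1]-19)-50)<14)&(hsv[...,1]>120)
for k in blob(m,10):
    (u,v),rr=cv2.minEnclosingCircle(k); print(u,v,rr,P[int(v),int(u)],onplane(c,u,v,182)[:2])
E
```

```text
14.9 pos [518.2527948   21.78918849 180.82488907] [ 3.14149419e+00  2.98109226e-04 -1.89790975e-01] [-0.66965392  0.45267012 -6.47301204] 60.54983268510989 54.91746720392257
blob 326 250 85.8475341796875 102.01171875 2321 z 180.33823476968178 ell [519.65606405  18.77376997] lsq [517.75767675  19.74201539] 26.49261615880186 slope [ 0.01147968 -0.01906302]
253.8883514404297 194.03883361816406 10.888516426086426 [557.98719291  50.23573528 180.23384329] [558.26359285  49.28341012]
388.5909118652344 191.59091186523438 11.011177062988281 [546.44456839 -19.13449208 180.80933655] [546.42516838 -19.19110879]
```

View pics/hub2.png

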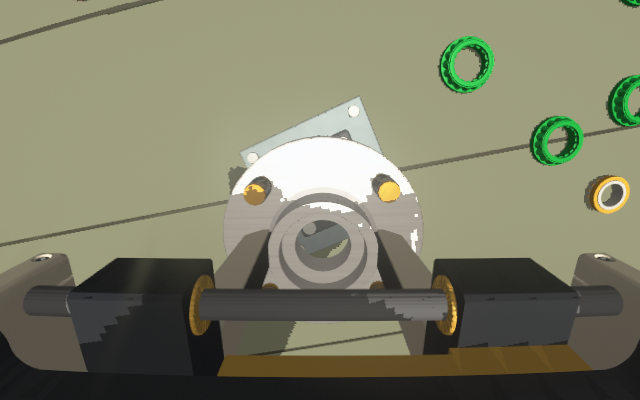

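{"method": "jog_arm", "body": {
  "motion": [
    [1,0,0.0015,0.005,0],
    [1,0,0.0015,0.02,0],
    [1,0,0.0015,0.035,0],
    [1,0,0.0015,0.05,0],
    [1,0,0.0015,0.06,0],
    [1,0,0.0015,0.068,0],
    [1,0,0.0015,0.073,0],
    [1,0,0.0015,0.078,0],
    [1,0,0.0015,0.083,0],
    [1,0,0.0015,0.087,0],
    [1,0,0.0015,0.089,0],
    [1,0,0.0015,0.089,0]
  ]
}}

```text
clock: 16.0
position: [517.6, 19.1, 91.9]
tool_rot: [-3.142, 0.0, -0.192]
force: [-0.7, -0.8, -5.9]
gripper_width: 60.5
grip_force: 54.9
```

```bash
python3 held.py hub3 86 100 517.5 19 29
```

```text
16.15 pos [517.70909886  19.12291196  92.19984764] [-3.14145040e+00 -4.74493438e-04 -1.91815872e-01] [ 1.48719986 -0.71187041 -5.78261011] 59.96354566563666 54.91752782952972
blob 321 247 33.874080657958984 38.093868255615234 561 z 91.34716870492414 ell [520.98291033  18.33349365] lsq [517.05596219  19.0748772 ] 10.516714591125842 slope [ 0.27336265 -0.05026478]
blob 322 249 84.74736785888672 99.4272689819336 2366 z 91.8920586504052 ell [519.93134573  18.38851095] lsq [517.68356969  18.72787815] 26.391667307176093 slope [ 0.03842774 -0.00362985]
```

{"method": "jog_arm", "body": {
  "motion": [
    [1,0,0,0.002,0],
    [1,0,0,0.0035,0],
    [1,0,0,0.0045,0],
    [1,0,0,0.0052,0],
    [1,0,0,0.0058,0],
    [1,0,0,0.0058,0]
  ]
}}

```text
clock: 16.7
position: [517.6, 19.1, 86.4]
tool_rot: [-3.141, 0.0, -0.192]
force: [-1.3, 0.5, -5.8]
gripper_width: 60.4
grip_force: 54.9
```

{"method": "jog_arm", "body": {
  "motion": [
    [1,0,0,0.0005,0],
    [1,0,0,0.001,0],
    [1,0,0,0.001,0]
  ]
}}

```text
clock: 16.95
position: [517.6, 19.1, 86.3]
tool_rot: [-3.14, -0.0, -0.192]
force: [-3.2, 1.1, 10.9]
gripper_width: 60.7
grip_force: 54.9
```

{"method": "jog_arm", "body": {
  "motion": [
    [0.1,0,0,0.0005,0],
    [0.1,0,0,0.0005,0],
    [0.1,0,0,0.0005,0],
    [0.1,0,0,0.0005,0],
    [0.1,0,0,-0.02,0],
    [0,0,0,-0.06,0],
    [0,0,0,-0.1,0],
    [0,0,0,-0.13,0],
    [0,0,0,-0.13,0]
  ]
}}

```text
clock: 17.7
position: [520.0, 18.4, 220.1]
tool_rot: [-3.139, -0.007, -0.193]
force: [0.4, 0.2, 0.3]
gripper_width: 92.6
grip_force: 0.0
```

```bash
python3 held.py hub4 82 90 517.5 19 30; python3 - <<'E'
from h import *
c=cap("wrist"); hsv=cv2.cvtColor(c["color"],cv2.COLOR_BGR2HSV); P=cloud(c)
m=(P[...,2]>82)&(P[...,2]<90)&(np.abs(np.hypot(P[...,0]-517.5,P[...,1]-19)-50)<12)
Q=[]
for k in blob(m,10):
    (u,v),rr=cv2.minEnclosingCircle(k); p=onplane(c,u,v,86); p[2]=np.median(P[int(v)-1:int(v)+2,int(u)-1:int(u)+2,2]); Q.append(p); print(rr,p)
print(np.mean(Q,0))
print('to ob',delta([445.7,-300.5,150]))
E
```

```text
17.85 pos [518.66713732  19.20802089 217.25848284] [-3.14099124e+00 -1.43913595e-04 -1.91017970e-01] [ 0.86289418 -0.26842815 -0.56152652] 92.80905119345324 0.0
blob 323 192 59.78358459472656 61.487403869628906 1210 z 85.96146111146913 ell [518.4813666   18.82654607] lsq [516.88992622  19.04781448] 25.98518725593637 slope [0.00533579 0.00044848]
6.082862854003906 [488.63405288  59.34803004  85.87287884]
6.169008731842041 [476.52271172  -9.72539092  85.72407592]
6.608295440673828 [557.57165643  47.16443495  86.08039692]
6.578095436096191 [545.53621818 -21.75422376  85.55140419]
[517.0661598   18.75821258  85.80718897]
to ob [-0.00898326  0.32759998  0.06446589]
```

The hub is home: rim at 86.0 mm, level, centred to within 1 mm. Next is the brass-caged bearing.

{"method": "jog_arm", "body": {
  "motion": [
    [0,-0.009,0.328,0.064,0],
    [0,-0.009,0.328,0.064,0],
    [0,-0.009,0.328,0.064,0],
    [0,-0.009,0.328,0.064,0],
    [0,-0.009,0.328,0.064,0],
    [0,-0.009,0.328,0.064,0],
    [0,-0.009,0.328,0.064,0],
    [0,-0.009,0.328,0.064,0],
    [0,-0.009,0.328,0.064,0],
    [0,-0.009,0.328,0.064,0],
    [0,-0.009,0.328,0.064,0]
  ]
}}

```text
clock: 18.87
position: [445.4, -300.9, 150.2]
tool_rot: [-3.141, 0.002, -0.193]
force: [-0.1, 0.5, 0.9]
gripper_width: 93.1
grip_force: 0.0
```

```bash
python3 ring.py ob 445.7 -300.5 14 21
```

```text
clock 19.0667 pos [ 446.19657512 -299.93996002  150.58946822] [-3.14091950e+00  4.24837866e-04 -1.89126776e-01] q7 -0.5895089883926035
ellipse 323.5340881347656 192.4112091064453 41.758087158203125 43.24016189575195 est [ 445.28565152 -300.44294221  444.7091314  -300.32541198] topz 13.399302699577902
tool shift mm [-8.00119338e-01  6.65268318e-01 -1.07903408e-04] yaw0-frame err
tool shift mm [-1.38845519e+00  6.58220505e-01  1.46788237e-04] yaw0-frame err
```

View pics/ob.png

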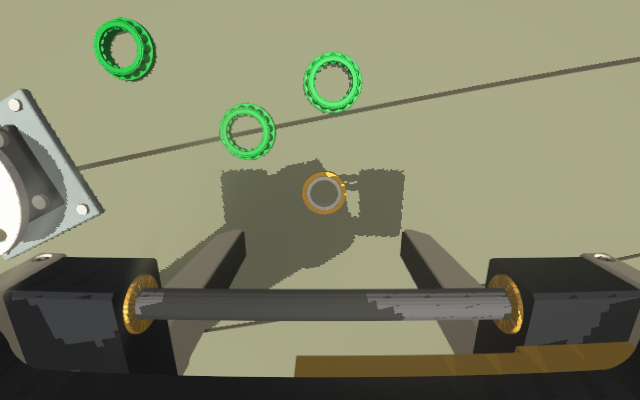

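The brass-caged bearing is at (323,192), lying clear of the green rings at (247,131) and (332,82). I'll grip only its upper 6–7 mm.

{"method": "jog_arm", "body": {
  "motion": [
    [0.15,-0.001,0.0007,0.035,0],
    [0.15,-0.001,0.0007,0.07,0],
    [0.15,-0.001,0.0007,0.1,0],
    [0.15,-0.001,0.0007,0.12,0],
    [0.15,-0.001,0.0007,0.129,0],
    [0.15,-0.001,0.0007,0.129,0],
    [1,-0.001,0.0007,0.129,0],
    [1,-0.001,0.0007,0.129,0],
    [1,-0.001,0.0007,0.129,0],
    [1,-0.001,0.0007,0.129,0],
    [1,-0.001,0.0007,0.129,0],
    [1,-0.001,0.0007,0.129,0],
    [1,-0.001,0.0007,0.129,0],
    [1,-0.001,0.0007,0.129,0],
    [1,-0.001,0.0007,0.129,0],
    [1,-0.001,0.0007,0.129,0]
  ],
  "squeeze": 25
}}

```text
clock: 20.4
position: [445.5, -301.5, 22.8]
tool_rot: [-3.141, -0.001, -0.192]
force: [0.0, 1.6, 6.3]
gripper_width: 42.8
grip_force: 25.0
```

{"method": "jog_arm", "body": {
  "motion": [
    [1,0,0,-0.01,0],
    [1,0,0,-0.04,0],
    [1,0,0,-0.08,0],
    [1,0,0,-0.12,0],
    [1,0,0,-0.14,0],
    [1,0.001,-0.035,-0.14,0],
    [1,0.002,-0.07,-0.14,0],
    [1,0.003,-0.11,-0.14,0],
    [1,0.005,-0.15,-0.14,0],
    [1,0.006,-0.19,-0.14,0],
    [1,0.007,-0.23,-0.14,0],
    [1,0.008,-0.27,-0.14,0],
    [1,0.009,-0.305,-0.14,0],
    [1,0.01,-0.322,-0.14,0],
    [1,0.01,-0.328,-0.14,0],
    [1,0.01,-0.328,-0.14,0],
    [1,0.01,-0.328,-0.14,0],
    [1,0.01,-0.328,-0.14,0]
  ]
}}

```text
clock: 21.9
position: [517.1, 16.6, 162.5]
tool_rot: [3.141, -0.0, -0.194]
force: [0.4, 0.0, -0.7]
gripper_width: 42.7
grip_force: 25.0
```

```bash
python3 held.py ob2 148 160 517.5 19 23
```

```text
22.05 pos [517.21388944  16.69831608 162.55320757] [ 3.14151117e+00 -2.86400602e-04 -1.94349771e-01] [-0.16873732  0.24785003 -0.6065961 ] 42.80483665105726 24.99956992920488
blob 320 245 69.85054779052734 74.66522216796875 2775 z 153.15350844132655 ell [518.1410502   17.48557716] lsq [517.1786405   17.20129309] 17.928141494575524 slope [-0.00138953  0.00699706]
```

View pics/ob2.png

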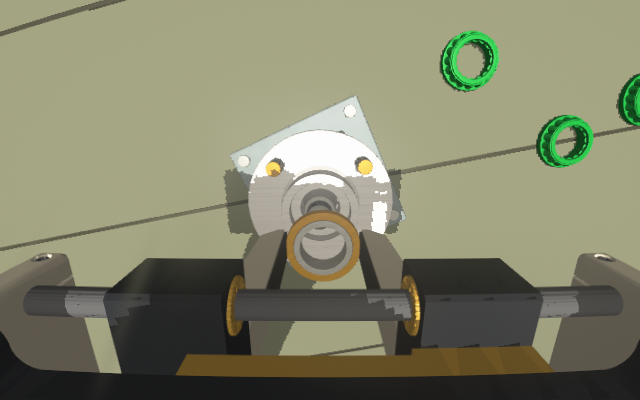

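{"method": "jog_arm", "body": {
  "motion": [
    [1,-0.0004,-0.002,0.005,0],
    [1,-0.0004,-0.002,0.015,0],
    [1,-0.0004,-0.002,0.025,0],
    [1,-0.0004,-0.002,0.033,0],
    [1,-0.0004,-0.002,0.04,0],
    [1,-0.0004,-0.002,0.045,0],
    [1,-0.0004,-0.002,0.05,0],
    [1,-0.0004,-0.002,0.054,0],
    [1,-0.0004,-0.002,0.054,0],
    [1,-0.0004,-0.002,0.054,0]
  ]
}}

```text
clock: 22.93
position: [517.6, 20.4, 108.3]
tool_rot: [3.141, -0.0, -0.192]
force: [0.6, 0.0, -1.6]
gripper_width: 42.7
grip_force: 25.0
```

```bash
python3 held.py ob3 94 104 517.5 19 24
```

```text
23.0833 pos [517.59315073  20.43572911 108.48368953] [-3.14140044e+00 -4.10885939e-04 -1.91696237e-01] [ 0.18215719 -0.9665958  -1.24564429] 42.762657456591725 24.999436321668327
blob 323 245 70.30268859863281 77.07052612304688 3416 z 99.29583701652658 ell [518.00102119  19.5201981 ] lsq [516.70036829  19.87615795] 17.341186812020666 slope [-0.00141732 -0.00139871]
```

{"method": "jog_arm", "body": {
  "motion": [
    [1,0,0.0006,0.002,0],
    [1,0,0.0006,0.004,0],
    [1,0,0.0006,0.0055,0],
    [1,0,0.0006,0.0065,0],
    [1,0,0.0006,0.0065,0]
  ]
}}

```text
clock: 23.55
position: [517.4, 19.9, 101.6]
tool_rot: [3.142, -0.0, -0.192]
force: [1.1, 0.7, -0.5]
gripper_width: 42.7
grip_force: 25.0
```

{"method": "jog_arm", "body": {
  "motion": [
    [0.3,0,0,0,0],
    [0.3,0,0,0,0],
    [0.3,0,0,0,0],
    [0.3,0,0,0,0],
    [0,0,0,-0.02,0],
    [0,0,0,-0.06,0],
    [0,0,0,-0.09,0],
    [0,0,0,-0.1,0],
    [0,0,0,-0.1,0],
    [0,0,0,-0.1,0]
  ]
}}

```text
clock: 24.38
position: [517.3, 20.5, 201.5]
tool_rot: [-3.141, -0.0, -0.191]
force: [0.3, 0.5, -0.4]
gripper_width: 93.2
grip_force: 0.0
```

```bash
python3 held.py ob4 87 91.5 517.5 19 23;python3 -c "
from h import *
print('to w',delta([432.4,259,140]))"
```

```text
24.5333 pos [516.84144138  20.37230884 200.88446051] [ 3.14096981e+00  1.95959756e-03 -1.91632773e-01] [ 0.60754944 -0.11947141  0.29470898] 93.1854753837767 0.0
blob 323 198 42.387672424316406 44.405601501464844 798 z 87.78781987346312 ell [516.65225741  19.38722365] lsq [516.29128101  19.66023497] 17.289536762088446 slope [ 0.00429685 -0.00119163]
to w [-0.12825126 -0.21863576  0.06066557]
```

View pics/ob4.png

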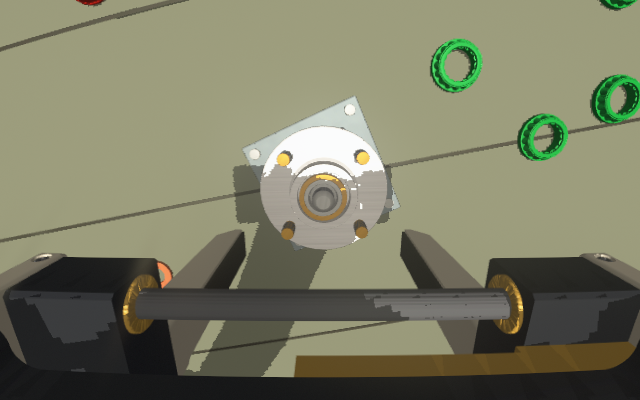

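The smaller bearing is home: it shows at (323,197), top at 88 mm, level. Last is the washer.

{"method": "jog_arm", "body": {
  "motion": [
    [0,-0.128,-0.218,0,0],
    [0,-0.128,-0.218,0,0],
    [0,-0.128,-0.218,0,0],
    [0,-0.128,-0.218,0,0],
    [0,-0.128,-0.218,0.02,0],
    [0,-0.128,-0.218,0.05,0],
    [0,-0.128,-0.218,0.06,0],
    [0,-0.128,-0.218,0.06,0],
    [0,-0.128,-0.218,0.06,0],
    [0,-0.128,-0.218,0.06,0],
    [0,-0.128,-0.218,0.06,0]
  ]
}}

```text
clock: 25.5
position: [434.4, 256.8, 142.7]
tool_rot: [-3.141, -0.001, -0.195]
force: [0.2, -0.1, 0.2]
gripper_width: 92.7
grip_force: 0.0
```

```bash
python3 ring.py wa 432.4 259 5 20
```

```text
clock 25.7 pos [434.29744549 257.11571764 142.7494853 ] [-3.14054176e+00 -7.47718181e-04 -1.93301796e-01] q7 -1.5451063951971669
ellipse 321.4497985839844 193.25091552734375 38.10773468017578 39.342464447021484 est [432.16685087 258.5216178  431.83520591 258.6000102 ] topz 4.788164545228824
tool shift mm [-2.36098605e+00 -9.70429286e-01 -7.45531662e-04] yaw0-frame err
tool shift mm [-2.70151332e+00 -9.83652841e-01 -9.86253685e-04] yaw0-frame err
```

View pics/wa.png

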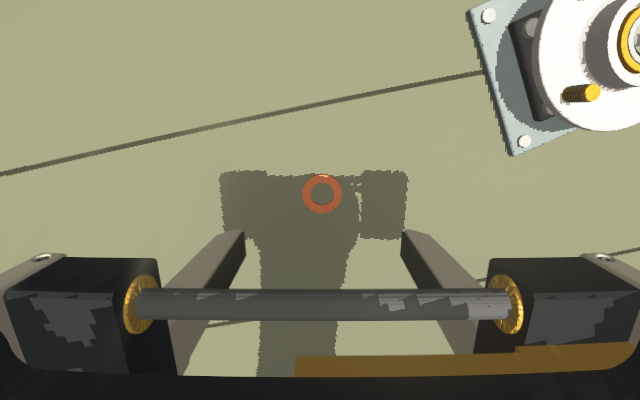

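The washer is at (321,193) on bare bench. Gripping it.

{"method": "jog_arm", "body": {
  "motion": [
    [0.2,-0.0025,-0.001,0.035,0],
    [0.2,-0.0025,-0.001,0.07,0],
    [0.2,-0.0025,-0.001,0.1,0],
    [0.2,-0.0025,-0.001,0.118,0],
    [0.2,-0.0025,-0.001,0.125,0],
    [0.2,-0.0025,-0.001,0.127,0],
    [0.2,-0.0025,-0.001,0.127,0],
    [1,-0.0025,-0.001,0.127,0],
    [1,-0.0025,-0.001,0.127,0],
    [1,-0.0025,-0.001,0.127,0],
    [1,-0.0025,-0.001,0.127,0],
    [1,-0.0025,-0.001,0.127,0],
    [1,-0.0025,-0.001,0.127,0],
    [1,-0.0025,-0.001,0.127,0],
    [1,-0.0025,-0.001,0.127,0],
    [1,-0.0025,-0.001,0.127,0],
    [1,-0.0025,-0.001,0.127,0]
  ],
  "squeeze": 20
}}

```text
clock: 27.12
position: [431.0, 259.9, 14.9]
tool_rot: [-3.141, -0.0, -0.192]
force: [-0.2, 0.8, 2.6]
gripper_width: 38.5
grip_force: 20.0
```

{"method": "jog_arm", "body": {
  "motion": [
    [1,0,0,-0.01,0],
    [1,0,0,-0.04,0],
    [1,0,0,-0.08,0],
    [1,0,0,-0.115,0],
    [1,0,0,-0.13,0],
    [1,0.02,0.034,-0.13,0],
    [1,0.04,0.068,-0.13,0],
    [1,0.06,0.102,-0.13,0],
    [1,0.08,0.136,-0.13,0],
    [1,0.1,0.17,-0.13,0],
    [1,0.118,0.2,-0.13,0],
    [1,0.127,0.215,-0.13,0],
    [1,0.129,0.219,-0.13,0],
    [1,0.129,0.219,-0.13,0],
    [1,0.129,0.219,-0.13,0],
    [1,0.129,0.219,-0.13,0]
  ]
}}

```text
clock: 28.45
position: [515.3, 21.8, 144.5]
tool_rot: [-3.141, 0.001, -0.19]
force: [0.1, 0.1, -0.5]
gripper_width: 39.0
grip_force: 20.0
```

```bash
python3 held.py wa2 128 141 517.5 19 22
```

```text
28.6 pos [515.4196565   21.80140315 144.61806681] [-3.14141315e+00  5.09542027e-04 -1.89552883e-01] [0.67360233 0.18424699 0.01501907] 38.43517714310037 19.999959734268486
blob 323 242 63.4075813293457 71.59184265136719 2599 z 134.62876865393523 ell [517.4266661   20.03556529] lsq [516.83150408  20.31912855] 16.428315260909667 slope [-0.00428235 -0.00306974]
```

{"method": "jog_arm", "body": {
  "motion": [
    [1,0.0006,0.0012,0.005,0],
    [1,0.0006,0.0012,0.013,0],
    [1,0.0006,0.0012,0.02,0],
    [1,0.0006,0.0012,0.026,0],
    [1,0.0006,0.0012,0.031,0],
    [1,0.0006,0.0012,0.035,0],
    [1,0.0006,0.0012,0.037,0],
    [1,0.0006,0.0012,0.037,0]
  ]
}}

```text
clock: 29.32
position: [516.1, 18.7, 107.4]
tool_rot: [3.141, 0.001, -0.192]
force: [-0.2, 1.2, -0.2]
gripper_width: 39.2
grip_force: 20.0
```

```bash
python3 held.py wa3 93.5 103 517.5 19 22
```

```text
29.4667 pos [516.26226022  18.73809784 107.71726946] [-3.14156211e+00 -3.07048320e-04 -1.91974185e-01] [ 0.38529127 -0.69317734  0.09123024] 38.73855538076093 19.999992325901985
blob 322 242 63.63341522216797 70.97061157226562 2819 z 98.0235580539851 ell [518.36335444  17.99411928] lsq [517.21998473  18.10266213] 15.860591259040964 slope [-0.00313811  0.00724213]
```

{"method": "jog_arm", "body": {
  "motion": [
    [1,-0.0002,-0.0008,0.0015,0],
    [1,-0.0002,-0.0008,0.003,0],
    [1,-0.0002,-0.0008,0.004,0],
    [1,-0.0002,-0.0008,0.0045,0],
    [1,-0.0002,-0.0008,0.0045,0]
  ]
}}

```text
clock: 29.93
position: [516.2, 19.7, 103.2]
tool_rot: [3.142, 0.0, -0.192]
force: [-0.0, 0.4, -0.4]
gripper_width: 38.5
grip_force: 20.0
```

No contact yet and about 1 mm to go, so I'll release and lift clear.

{"method": "jog_arm", "body": {
  "motion": [
    [0.3,0,0,0,0],
    [0.3,0,0,0,0],
    [0.3,0,0,0,0],
    [0.3,0,0,0,0],
    [0,0,0,-0.02,0],
    [0,0,0,-0.06,0],
    [0,0,0,-0.09,0],
    [0,0,0,-0.1,0],
    [0,0,0,-0.1,0],
    [0,0,0,-0.1,0]
  ]
}}

```text
clock: 30.77
position: [516.1, 20.3, 203.1]
tool_rot: [-3.141, -0.001, -0.191]
force: [0.0, 0.1, 0.3]
gripper_width: 92.6
grip_force: 0.0
```

```bash
python3 held.py wa4 91 97 517.5 19 23; python3 held.py wa5 82 90 517.5 19 60; python3 -c "
import cv2;i=cv2.imread('pics/wa4.png')[90:290,200:440];cv2.imwrite('pics/wa4c.png',cv2.resize(i,None,fx=2.5,fy=2.5))"
```

```text
30.9167 pos [515.6985854   20.15958166 202.38511269] [ 3.14090510e+00  2.00334169e-03 -1.91647110e-01] [-0.84053846  0.61413968 -0.18167809] 92.85416911949865 0.0
blob 322 196 42.21623229980469 43.405860900878906 1016 z 92.95756559202374 ell [517.55744376  18.88599363] lsq [516.9489634   19.04912338] 16.128581697987627 slope [0.0012052  0.00366877]
31.1167 pos [515.70164799  19.61452541 202.3004221 ] [ 3.14083354e+00  1.19015977e-03 -1.92177635e-01] [ 0.08155779 -0.57675952 -0.15930205] 92.38188337519736 0.0
blob 286 232 11.76544189453125 12.085766792297363 126 z 85.7612728784602 ell [488.44051676  59.42802329] lsq [488.08452172  59.63261981] 4.36768455350231 slope [-0.08545797  0.01824442]
blob 360 230 11.712910652160645 12.268394470214844 128 z 85.66528766732883 ell [476.28988195  -9.78269143] lsq [475.88663293  -9.80313191] 4.4049936153974665 slope [-0.07772344 -0.03390281]
blob 322 195 64.51265716552734 66.16231536865234 1684 z 86.05328851961346 ell [517.59898941  18.69297529] lsq [516.20525367  18.79639397] 26.52086774815647 slope [0.00384819 0.00279419]
blob 282 158 12.691854476928711 13.16845417022705 148 z 86.01380085007744 ell [557.60138664  47.2280495 ] lsq [557.47124973  47.36265823] 4.335227631051427 slope [-0.0092921   0.04653294]
blob 361 157 12.739875793457031 13.425043106079102 151 z 85.85189858035733 ell [545.53919444 -21.80528937] lsq [545.361136   -21.90746236] 4.363534580682425 slope [-0.05934585 -0.03584409]
```

View pics/wa4c.png

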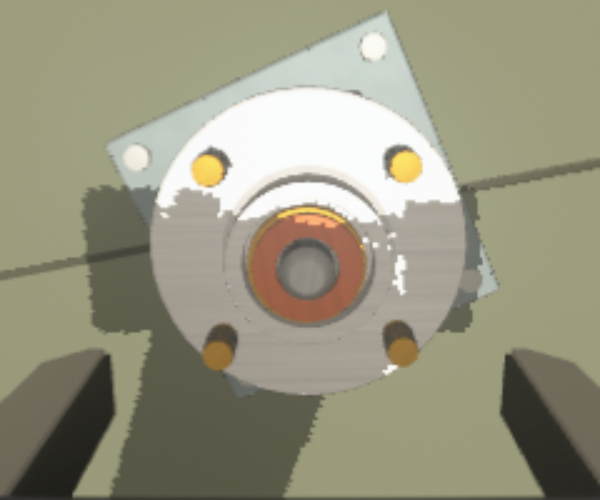

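The washer lies flat round the thread at crop (305,266), top at 93 mm and centred within 0.5 mm. The hub is level and the gripper is clear.

```bash
python3 -c "
from bench import job_done
print(job_done())"
```

```text
the job is handed in; nothing more can be done
None
```

The dry-fit is done and handed in at about 31 s of the 120 s allowed: all four parts measured home, level and centred on the axle within about 1 mm, and the nut, cap and tub were never touched; the hand-in gave no pass/fail result.

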